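# Slide the marble slab home under the shelf riser

## Task

Put the marble slab away: first take the white ramekin off the grey felt mat and stand it aside on the shelf, then carry the slab over, lay it flat on the shelf in front of the mat, pointing at the riser, and let go of it. Then take hold of it afresh, slide it without lifting it in under the chrome riser until it lies wholly on the mat and square with it, let go, and stand the ramekin upright on the end of the slab that sticks out of the riser. Set both down gently and leave everything else where it is.

Things in the scene. Friction and masses are not known exactly. Their poses are not given: they have to be found in the camera images.
- slab: white-grey marble serving slab, a plain flat bar 160 x 64 x 16 mm, about 0.44 kg, lying loose on the shelf to the left or right of the robot's middle, roughly crosswise. Origin: centre of its underside. x along its length, y across its width, z up. Both ends are alike.
- mat: thin grey felt mat on the shelf, 184 x 88 mm, 1 mm thick and fixed; the slab slides over it freely. It lies partly under the riser; with the slab home, about 105 mm of the slab sticks out in front. Origin: centre of its underside, on the shelf. x along its length, into the riser (away from the robot), y across, z up. Its near edge is at x = -92 mm; the riser's front edge is above x = +25 mm.
- ramekin: white porcelain ramekin, open above, 64 mm across the rim, 56 mm across the foot, 48 mm high, wall 4 mm; stands on the near part of the mat at the start. Origin: centre of its underside, z up.
- riser: fixed chrome wire shelf riser, 400 mm wide and 190 mm deep, open in front and behind, deck from 125 to 131 mm above the shelf, thin legs at the four corners. A gripper does not fit under it. Origin: on the shelf under the middle of its front edge; x points in under the deck, y along the front edge, z up.
- jar: glass jar with a steel screw-top lid, 84 mm across, 120 mm high, standing on the side where the slab is not; leave alone. Origin: centre of its underside.
- spatula: offset spatula with dark wooden handle and steel blade, lying flat and crosswise on the right, beyond the slab or jar, 226 mm long, 26 mm wide, 16 mm high; leave alone. Origin: about midway, on the shelf; x points along it to the blade tip (handle from -105 to -5 mm, blade to +121 mm).
- tin1_front (a point): lowest of three upside-down round aluminium cake tins stacked on the riser, 160 mm across, 50 mm high; leave alone. This point: the foot of its outside nearest the robot; its centre is one radius behind.
- tin2_front (a point): middle cake tin, 140 mm across, 50 mm high; leave alone. This point: the foot of its outside nearest the robot; its centre is one radius behind.
- tin3_front (a point): top cake tin, 120 mm across, 50 mm high; its top is 281 mm above the shelf; leave alone. This point: the foot of its outside nearest the robot; its centre is one radius behind.
- mug_front (a point): white mug, 76 mm across, 85 mm high, under the riser, to the right of the mat; leave alone. This point: the foot of its outside nearest the robot; its centre is one radius behind.
- carton: plain brown carton, 50 x 80 x 120 mm high, standing to the left beyond the slab or jar; leave alone. Origin: centre of its underside.

How it is judged:
By the outcome, as a careful person would: the job done as asked, in the order asked, and still so for the second after the job is handed in, with the robot touching nothing.
It also fails if it takes over 72 s, if anything falls off the work surface, if the arm or the gripper's body presses on something with over 40 N, if the wrist force passes 120 N, or if a joint passes its speed limit or range.

## Robot

A 6-joint arm with a two-finger parallel gripper is mounted at the origin on the work surface. World frame = base frame: x ahead of the robot, y to its left, z up, the work surface at z = 0. Lengths are in m, angles in degrees, forces in N, time in s.
With the tool pointing down it reaches from about 0.425 to 0.925 m from the base axis. Payload 12.5 kg.
Tool frame: the origin (TCP) lies at the very end of the fingers, on their centre line; the grasp point (between the pads) lies 19 mm behind it (robot.tcp_to_grasp is the distance from the TCP to the grasp point, in m); z points along the fingers, y is the line along which they close (so a half turn about z gives the same grasp; the last joint's range is limited). The gripper opens to 85 mm and grips with 20 to 120 N. Pads are 22 mm wide; open, the fingers measure 114 mm over their backs; the gripper's body (76 mm by 85 mm) begins 54 mm behind the grasp point. The pads swing forward as they close: fully open they stand 13 mm farther back than shut.
Start: joints at [-80.65, 28.126, 89.318, -0, 62.55, -6.05], TCP at [0.166, -0.603, 0.231] pointing down, gripper open.
Joint ranges: [-177.58, 177.58], [-47.91, 125.51], [2.72, 160], [-65.01, 245.01], [3.68, 167.84], [-153.87, 153.87]. Speed limits (degrees/s): [127.2, 127.2, 159.86, 180, 180, 180].

## Interface

Orientations are given as a 3x3 rotation matrix whose columns are the frame's x, y, z axes.
In Python, from bench import robot gives the robot as it stands. The module is installed in compiled form; this text tells all that it offers.
- The arm moves only by the shell command python3 -m handwheel 'ROWS'. ROWS is JSON, a list of rows, each a list of 7 numbers: the shift along the tool's x, y, z in units of 25 mm (1.0 is 25 mm), then the turn, a rotation vector about the tool's x, y, z in units of 8 degrees (1.0 is 8 degrees), then the finger opening in mm, from 0 to 85.4. A call has 1 to 20 rows; each row is the pose to reach, as a shift and turn from the pose commanded when the call began, along the tool's axes at that moment; what a row does not reach only later rows make up. A row lasts 1/10 s, in which the tool goes at most 50 mm and 8.59 degrees, less where a joint would pass 70% of its speed; a pose out of reach is approached as far as the arm can. A call with a gripper value outside its range is refused whole. The fingers move at their own pace and stop on an object; the grip force is fixed at half the most. Time passes only in rows, so rows that repeat a pose let the fingers close. It gives the time, the measured TCP pose, the force, the opening and the grip force at its end, in the units of the state.
- robot.read_state(): the state, without advancing time (a new reading comes with each control period).
- robot.capture(name): name is "side" or "top"; returns (picture, depth): 384x512x3 uint8, red, green, blue; 384x512 float32, m along the optical axis (not along the pixel's ray), 0 where there is no reading.
- robot.calibration(name): a dict with "vfov" (degrees; the focal length in pixels is half the picture's height over the tangent of half this angle, whatever the lens; pixels are square), "cx", "cy" (the principal point, pixels), "T" (4x4, takes a point from camera to world coordinates). Camera axes: x right, y down, z forward; pixel columns grow to the right and rows downward; lengths in m; the calibration is good to about 2 mm. A picture is of the moment at which its call begins. calibration takes no time and is no camera call.
- robot.job_done(): hands the job in; it is judged then, once.
The state is a dict: "time_s": time; "joints": joint angles; "qd": joint speeds; "tau": joint torques, N m; "tool_pos": TCP position; "eef_rot": TCP orientation; "force": force on the tool from outside, world axes, zero at the start; "ft_torque": the same for the moment, N m; "opening": opening from 0.0 (shut) to 1.0 (fully open); "grasp_force": force on a finger pad.
Only numpy, scipy, OpenCV 4.12 (cv2) and the standard library are available. Lean on these libraries where they do the work, as an engineer would, in place of code of your own. Each camera call takes 0.05 s, during which the arm holds its last target. There are 200 camera calls.

## Working session

There is one attempt and no reset: what is moved stays moved. The work goes in short steps, Python scripts to look and compute and a shell command to move; the robot and the scene stay as the last step left them, time stands still between calls to the robot, and variables do not carry over. Pictures are saved under pics/ and viewed, at most 10 in all, crops included, and the job is handed in when it is done.

```bash
mkdir -p pics; cat > h.py <<'E'
import numpy as np, cv2
from bench import robot
def cloud(name):
    im,d=robot.capture(name); c=robot.calibration(name); h,w=d.shape
    f=h/2/np.tan(np.radians(c['vfov'])/2)
    u,v=np.meshgrid(np.arange(w),np.arange(h))
    P=np.stack([(u-c['cx'])/f*d,(v-c['cy'])/f*d,d],-1)
    W=P@c['T'][:3,:3].T+c['T'][:3,3]; W[d==0]=np.nan
    return im,W
def save(im,n): cv2.imwrite('pics/'+n,cv2.cvtColor(im,cv2.COLOR_RGB2BGR))
E
python3 - <<'E'
from h import *
for n in('side','top'):
    im,W=cloud(n); np.savez(n+'0.npz',im=im,W=W); save(im,n+'0.png'); print(robot.calibration(n))
s=robot.read_state(); print(s)
E
```

```text
{'vfov': 50.6323905818323, 'cx': 257.1874072836404, 'cy': 190.37846451234404, 'T': array([[ 0.99649668, -0.06254233,  0.05552325,  0.56026994],
       [-0.08347913, -0.70366725,  0.7056087 , -0.78680145],
       [-0.00506052, -0.70777175, -0.70642306,  0.95495739],
       [ 0.        ,  0.        ,  0.        ,  1.        ]])}
{'vfov': 44.14244705758549, 'cx': 247.57050207937792, 'cy': 187.97596514625155, 'T': array([[ 0.02002033, -0.99753283,  0.06728628,  0.53879856],
       [-0.99966365, -0.02108193, -0.01510444,  0.03816202],
       [ 0.01648569, -0.06696125, -0.99761937,  1.51480559],
       [ 0.        ,  0.        ,  0.        ,  1.        ]])}
{'time_s': 0.1, 'joints': array([-8.06503000e+01,  2.81596460e+01,  8.93439983e+01, -8.24272639e-04,
        6.25517742e+01, -6.05175557e+00]), 'qd': array([ 0.01224164, -0.0948638 , -0.06916716, -0.07081326,  0.02273749,
       -0.01074422]), 'tau': array([ 3.54850796e-03, -6.19445372e+01, -2.62024730e+01, -8.27055169e-05,
        2.86426111e-03,  1.27905912e-05]), 'tool_pos': array([ 0.165962  , -0.60236743,  0.23081339]), 'eef_rot': array([[ 9.64086902e-01,  2.65586927e-01, -1.69734073e-04],
       [ 2.65586966e-01, -9.64086436e-01,  9.52312020e-04],
       [ 8.92833052e-05, -9.63190703e-04, -9.99999532e-01]]), 'force': array([-0.5903553 , -0.06450413, -0.27353815]), 'ft_torque': array([ 0.02017188, -0.05091646,  0.01106957]), 'grasp_force': 0.0, 'opening': 0.9997497857351397}
```

View pics/top0.png

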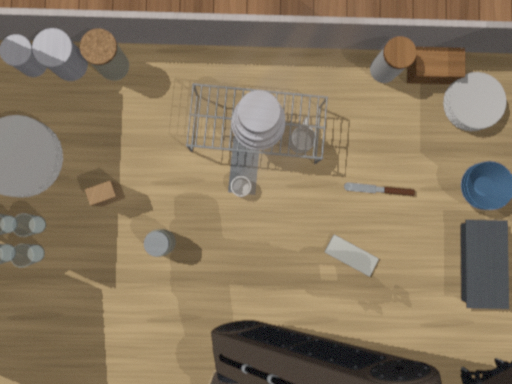

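View pics/side0.png

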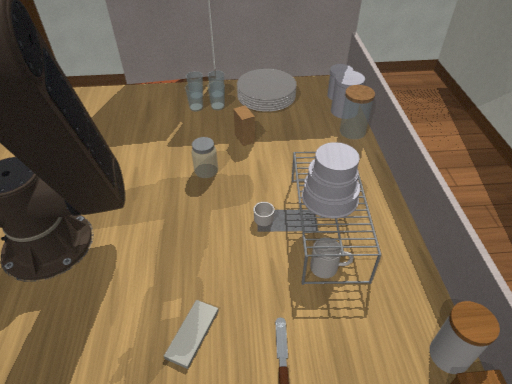

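The top view shows the slab at about (352,255), the ramekin at (241,187) on the mat (columns 230–258), the riser at (190–326, 85–160), the jar at (158,243) and the spatula at (380,189). In the side view the slab is at (192,335), the ramekin at (264,214) and the mat at (293,221).

```bash
cat > m.py <<'E'
from h import *
def box(m,W):
    p=W[m][:,:2].astype(np.float32); (c,s,a)=cv2.minAreaRect(p*1000); return np.round(c,1),np.round(s,1),round(a,1),len(p),np.round(W[m].mean(0),4)
def near(W,c,r): return np.hypot(W[...,0]-c[0],W[...,1]-c[1])<r
E
python3 - <<'E'
from m import *
for n in('top','side'):
    z=np.load(n+'0.npz'); im,W=z['im'].astype(int),z['W']
    sc=W[255,352] if n=='top' else W[335,192]; rc=W[187,241] if n=='top' else W[214,264]
    sh=near(W,sc,.2)&~near(W,sc,.12); print(n,'shelf z',np.nanmedian(W[...,2][sh]),sc,rc)
    for lo in(.008,.011): print('slab',box(near(W,sc,.12)&(W[...,2]>lo)&(W[...,2]<.025),W))
    print('ram rim',box(near(W,rc,.06)&(W[...,2]>.038)&(W[...,2]<.06),W))
    sat=im.max(-1)-im.min(-1)
    m=(sat<28)&(np.abs(W[...,2])<.008)&near(W,rc+[.05,0,0],.13)
    k,l,st,_=cv2.connectedComponentsWithStats(m.astype(np.uint8))
    for i in range(1,k):
        if st[i,4]>60: print('mat',st[i],box(l==i,W))
    print(im[165,243] if n=='top' else im[221,293])
    d=(W[...,2]>.115)&(W[...,2]<.14)&near(W,rc+[.15,0,0],.3)
    print('deck',box(d,W))
    j=W[243,158] if n=='top' else W[147,203]
    print('jar',j,box(near(W,j,.06)&(W[...,2]>.1),W))
z=np.load('top0.npz');a=z['im'][75:210,180:340];save(cv2.resize(a,None,fx=4.8,fy=4.4,interpolation=2),'crop.png')
E
```

```text
top shelf z 0.0003901815496722971 [ 0.4349645  -0.31827401  0.01547155] [0.64352603 0.03635782 0.00190559]
slab (array([ 444.3, -323.3]), array([209.1, 161.4]), 28.7, 1040, array([ 0.4367, -0.3155,  0.0151]))
slab (array([ 469.1, -333. ]), array([161.2, 137.3]), 62.7, 912, array([ 0.4367, -0.3162,  0.0159]))
ram rim (array([645.2,  38.1]), array([59.9, 59.2]), 1.3, 80, array([0.6461, 0.0376, 0.047 ]))
mat [230 133   8  16  74] (array([794.3,  62.6]), array([22.3, 47.1]), 85.3, 74, array([ 7.909e-01,  6.300e-02, -4.000e-04]))
mat [228 150  35  46 823] (array([689.6,  29.2]), array([106.9, 140.8]), 86.0, 823, array([ 0.7072,  0.0285, -0.    ]))
mat [233 178  16  17 185] (array([646.3,  37.9]), array([51.1, 48.2]), 1.6, 185, array([0.6459, 0.0382, 0.0036]))
[95 95 92]
deck (array([834.8,  -6.5]), array([406.1, 192.6]), 85.6, 1886, array([ 0.829 , -0.0052,  0.1293]))
jar [0.46627467 0.27550966 0.11939506] (array([466.1, 282. ]), array([70.1, 71.5]), 0.8, 499, array([0.4667, 0.2814, 0.1186]))
side shelf z 0.0021865166862869434 [ 0.43593815 -0.3276475   0.01584302] [0.64695999 0.0512436  0
[... 201 characters left out ...]
 ,  0.0164]))
ram rim (array([645.4,  36.3]), array([64.6, 60.7]), 85.4, 140, array([0.6452, 0.0365, 0.0452]))
mat [257 208  45  24 678] (array([691.3,  31.3]), array([ 92.5, 136.7]), 87.9, 678, array([0.7055, 0.0237, 0.0015]))
mat [303 218  14   6  75] (array([785.4,  18.8]), array([24.8, 39.8]), 83.8, 75, array([0.7865, 0.0193, 0.0016]))
mat [304 225  14   6  70] (array([784.5, -10.3]), array([22.7, 41.3]), 89.2, 70, array([ 0.7848, -0.0098,  0.0017]))
[119 119 120]
deck (array([833.2,  -8.7]), array([408.4, 190.8]), 85.6, 1572, array([ 0.8207, -0.087 ,  0.1306]))
jar [0.46652617 0.26135565 0.121013  ] (array([465.1, 282.3]), array([76.1, 71.4]), 73.3, 327, array([0.4656, 0.2741, 0.1172]))
```

View pics/crop.png

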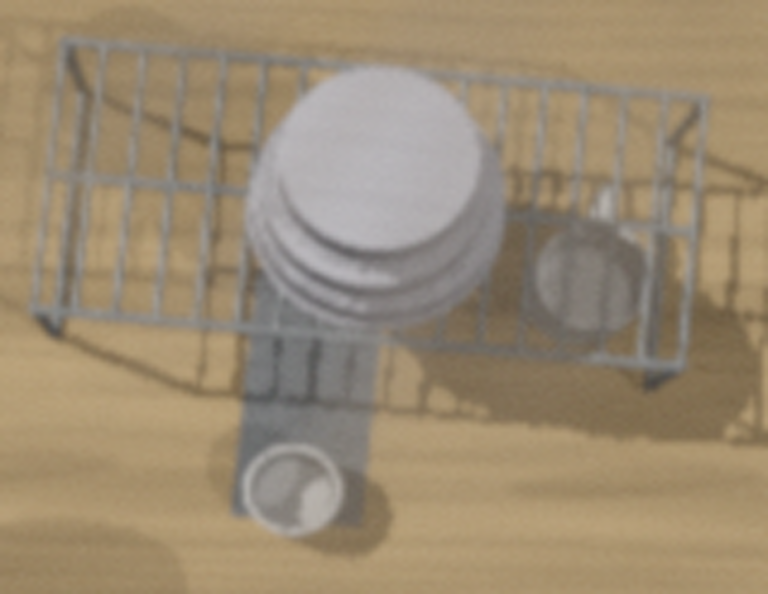

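The crop shows the mat running up and slightly right, with its left edge going from (237,515) to (255,290). The ramekin stands on it at (293,490), and the riser's front edge is tilted the same way. Next I'll fit the mat edges and write a helper that turns targets into rows.

```bash
cat > go.py <<'E'
# go.py x y z yaw : row units from present pose to TCP target pointing down, tool x at yaw
import sys; from h import *
from scipy.spatial.transform import Rotation as R
def row(x,y,z,yaw):
    s=robot.read_state(); E=s['eef_rot']; a=np.radians(yaw)
    T=np.array([[np.cos(a),np.sin(a),0],[np.sin(a),-np.cos(a),0],[0,0,-1]])
    d=E.T@(np.array([x,y,z])-s['tool_pos'])/.025
    r=R.from_matrix(E.T@T).as_rotvec(degrees=True)/8
    print(np.round(np.r_[d,r],3), 'mm',round(np.linalg.norm(d)*25),'t',s['time_s'])
if __name__=='__main__': row(*map(float,sys.argv[1:]))
E
python3 - <<'E'
from m import *
for n in('top','side'):
    z=np.load(n+'0.npz'); im=z['im'].astype(int); c=robot.calibration(n); T=c['T']
    f=192/np.tan(np.radians(c['vfov'])/2)
    W=z['W']; rc=np.array([.645,.037,0])
    sat=im.max(-1)-im.min(-1)
    m=(sat<28)&(W[...,2]<.008)&(W[...,2]>-.008)&near(W,rc+[.05,0,0],.13)
    k,l,st,_=cv2.connectedComponentsWithStats(m.astype(np.uint8)); i=1+np.argmax(st[1:,4])
    m=(l==i)
    ct,_=cv2.findContours(m.astype(np.uint8),0,1); ct=max(ct,key=len)[:,0].astype(float)
    def w(p,h=.001):
        d=np.c_[(p[:,0]-c['cx'])/f,(p[:,1]-c['cy'])/f,np.ones(len(p))]@T[:3,:3].T
        return T[:3,3]+d*((h-T[2,3])/d[:,2])[:,None]
    p=w(ct)
    for nm,s in(('L',(p[:,1]>.045)&(p[:,0]>.645)&(p[:,0]<.73)),('R',(p[:,1]<.005)&(p[:,0]>.645)&(p[:,0]<.73)),('near',(p[:,0]<.63)&(p[:,1]<.07))):
        q=p[s]; 
        if len(q)<4: print(nm,len(q)); continue
        if nm!='near': b,a=np.polyfit(q[:,0],q[:,1],1); print(n,nm,len(q),'y at .7',a+b*.7,'deg',np.degrees(np.arctan(b)),np.std(q[:,1]-a-b*q[:,0]))
        else: b,a=np.polyfit(q[:,1],q[:,0],1); print(n,nm,'x at y=.03',a+b*.03,-np.degrees(np.arctan(b)))
    print(np.round(p[np.argsort(p[:,0])][:12,:2],4).tolist())
E
python3 go.py .645 .037 .15 -4.4
```

```text
top L 41 y at .7 0.0691045319535336 deg -2.1656270371386763 0.006944597270732107
top R 31 y at .7 -0.011464751818889368 deg -9.92455852266238 0.004112421317082229
top near x at y=.03 0.623718318213416 1.6809767090240433
[[0.6182, 0.023], [0.6215, 0.0199], [0.6215, 0.0199], [0.6215, 0.0167], [0.6215, 0.0167], [0.6248, 0.0135], [0.6248, 0.0135], [0.6249, 0.0103], [0.6249, 0.0071], [0.625, 0.0039], [0.6251, 0.0007], [0.6251, -0.0025]]
side L 21 y at .7 0.06792764820316524 deg 12.264926730345032 0.005903088813388851
side R 28 y at .7 -0.010436502431943766 deg -3.079804671708582 0.0010850252911124639
side near x at y=.03 0.6239558826372317 3.1069723046903515
[[0.6225, 0.0204], [0.6235, -0.0035], [0.6238, 0.0004], [0.6242, 0.0043], [0.6245, 0.0082], [0.6249, 0.0122], [0.6252, 0.0161], [0.6252, 0.0161], [0.6262, -0.0077], [0.6282, 0.0159], [0.6292, -0.008], [0.6313, 0.0156]]
[ 2.5265e+01 -1.9564e+01  3.2540e+00 -7.0000e-03  1.0000e-03  2.4750e+00] mm 803 t 0.1
```

```bash
python3 -m handwheel '[[5,-4,0.5,0,0,0.5,85],[12,-9,1,0,0,1.2,85],[18,-14,2,0,0,2,85],[25.27,-19.56,3.25,0,0,2.475,85],[25.27,-19.56,3.25,0,0,2.475,85],[25.27,-19.56,3.25,0,0,2.475,85],[25.27,-19.56,3.25,0,0,2.475,85],[25.27,-19.56,3.25,0,0,2.475,85],[25.27,-19.56,3.25,0,0,2.475,85],[25.27,-19.56,3.25,0,0,2.475,85],[25.27,-19.56,3.25,0,0,2.475,85],[25.27,-19.56,3.25,0,0,2.475,85],[25.27,-19.56,3.25,0,0,2.475,85],[25.27,-19.56,3.25,0,0,2.475,85],[25.27,-19.56,3.25,0,0,2.475,85],[25.27,-19.56,3.25,0,0,2.475,85],[25.27,-19.56,3.25,0,0,2.475,85],[25.27,-19.56,3.25,0,0,2.475,85],[25.27,-19.56,3.25,0,0,2.475,85],[25.27,-19.56,3.25,0,0,2.475,85]]'; python3 go.py .645 .037 .024 -4.4
```

```text
time_s: 2.1
tool_pos: [0.6447, 0.0354, 0.1503]
eef_rot: [[0.997, -0.078, -0.0], [-0.078, -0.997, -0.0], [-0.0, 0.0, -1.0]]
force: [-0.2, 0.5, 0.7]
opening: 0.994
grasp_force: 0.0
[ 6.000e-03 -6.700e-02  5.053e+00  1.000e-03  0.000e+00 -1.100e-02] mm 126 t 2.1
```

```bash
python3 -m handwheel '[[0,-0.07,1,0,0,0,85],[0,-0.07,2.2,0,0,0,85],[0,-0.07,3.4,0,0,0,85],[0,-0.07,4.4,0,0,0,85],[0,-0.07,5,0,0,0,85],[0,-0.07,5.4,0,0,0,85],[0,-0.07,5.4,0,0,0,75],[0,-0.07,5.4,0,0,0,70],[0,-0.07,5.4,0,0,0,66],[0,-0.07,5.4,0,0,0,62],[0,-0.07,5.4,0,0,0,50],[0,-0.07,5.4,0,0,0,50],[0,-0.07,5.4,0,0,0,50]]'
```

```text
time_s: 3.4
tool_pos: [0.646, 0.0384, 0.0169]
eef_rot: [[0.997, -0.077, 0.002], [-0.077, -0.997, -0.0], [0.002, -0.0, -1.0]]
force: [-2.5, 0.3, 8.7]
opening: 0.727
grasp_force: 63.0
```

```bash
python3 -m handwheel '[[0,0,-0.4,0,0,0,50],[0,0,-1.1,0,0,0,50],[0,0,-1.6,0,0,0,50],[-0.2,-0.5,-1.7,0,0,0,50],[-0.5,-1.4,-1.7,0,0,0,50],[-0.9,-2.5,-1.7,0,0,0,50],[-1.35,-3.7,-1.7,0,0,0,50],[-1.7,-4.7,-1.7,0,0,0,50],[-1.95,-5.4,-1.7,0,0,0,50],[-2.04,-5.66,-1.6,0,0,0,50],[-2.04,-5.66,-1,0,0,0,50],[-2.04,-5.66,-0.5,0,0,0,50],[-2.04,-5.66,-0.2,0,0,0,50],[-2.04,-5.66,-0.08,0,0,0,50],[-2.04,-5.66,-0.02,0,0,0,50]]'
```

```text
time_s: 4.9
tool_pos: [0.6049, 0.1822, 0.0168]
eef_rot: [[0.997, -0.078, -0.002], [-0.078, -0.997, -0.001], [-0.002, 0.001, -1.0]]
force: [-15.5, -4.7, 36.7]
opening: 0.725
grasp_force: 69.0
```

```bash
python3 -m handwheel '[[0,0,-0.04,0,0,0,50],[0,0,-0.06,0,0,0,50]]'
```

```text
time_s: 5.1
tool_pos: [0.6054, 0.1824, 0.017]
eef_rot: [[0.997, -0.078, -0.0], [-0.078, -0.997, -0.0], [-0.0, 0.0, -1.0]]
force: [-1.3, -1.1, 0.5]
opening: 0.727
grasp_force: 66.0
```

```bash
python3 -m handwheel '[[0,0,0,0,0,0,66],[0,0,0,0,0,0,72],[0,0,0,0,0,0,85],[0,0,0,0,0,0,85],[0,0,-0.5,0,0,0,85],[0,0,-2,0,0,0,85],[0,0,-4,0,0,0,85],[-1,0,-6,0,0,0,85],[-1.5,1.5,-6,0,0,0,85],[-1.5,3.5,-6,0,0,0,85],[-1.5,5.5,-6,0,0,0,85],[-1.5,7.5,-6,0,0,0,85],[-1.5,9.5,-6,0,0,0,85],[-1.5,11.5,-6,0,0,0,85],[-2,13,-6,0,0,0,85],[-2.5,14,-6,0,0,0,85]]'; python3 - <<'E'
from m import *
for n in('side','top'):
    im,W=cloud(n); np.savez(n+'1.npz',im=im,W=W); save(im,n+'1.png')
    rc=W[187,241] if 0 else np.array([.605,.182,0])
    print('ram',box(near(W,rc,.06)&(W[...,2]>.038)&(W[...,2]<.06),W))
    print('slab',box(near(W,[.4354,-.3173],.11)&(W[...,2]>.012)&(W[...,2]<.02),W))
a=cv2.resize(np.load('top1.npz')['im'][120:220,190:300],None,fx=5,fy=5,interpolation=2)
b=cv2.resize(np.load('side1.npz')['im'][180:270,240:350],None,fx=5,fy=5,interpolation=2)
save(a,'a.png'); save(b,'b.png')
E
python3 go.py .4354 -.3173 .1 62.5
```

```text
time_s: 6.7
tool_pos: [0.5155, -0.1633, 0.1679]
eef_rot: [[0.997, -0.078, 0.001], [-0.078, -0.997, -0.001], [0.001, 0.001, -1.0]]
force: [0.1, 0.3, 0.5]
opening: 0.994
grasp_force: 0.0
ram (array([603.2, 180.8]), array([66.8, 59.2]), 85.3, 127, array([0.6039, 0.1803, 0.0448]))
slab (array([ 435.1, -317. ]), array([162.1,  65.7]), 62.9, 1621, array([ 0.4338, -0.322 ,  0.0164]))
ram (array([604.8, 181.7]), array([59. , 62.8]), 0.7, 85, array([0.6048, 0.1831, 0.0468]))
slab (array([ 416.2, -356.1]), array([72.6, 63.4]), 64.4, 315, array([ 0.4166, -0.3579,  0.0158]))
[-2.677e+00  6.391e+00  2.718e+00  5.000e-03 -0.000e+00 -8.387e+00] mm 186 t 6.8
```

View pics/a.png

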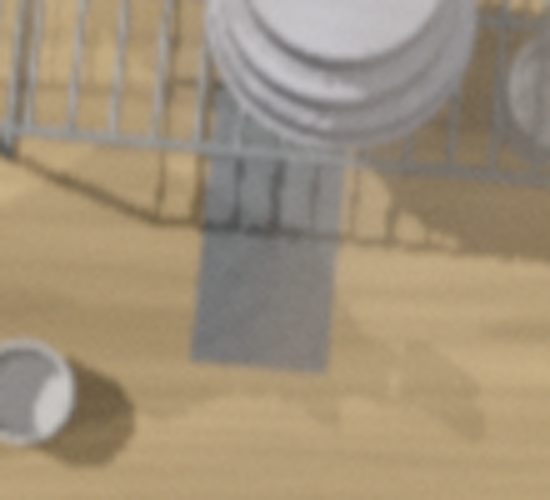

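View pics/b.png

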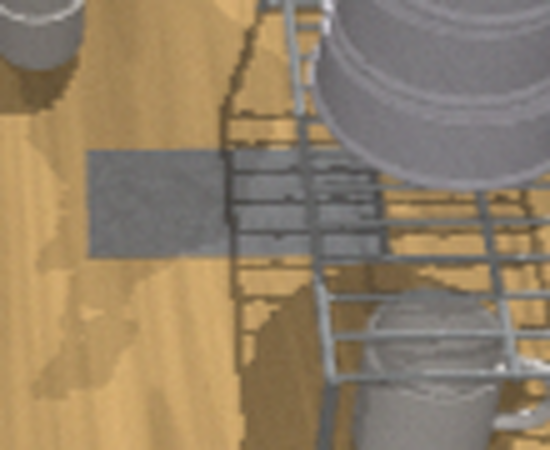

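The top crop shows the mat free, with near corners at (191,360) and (327,371). The side crop has it at columns 88–382 and rows 150–258, and the ramekin stands upright to the left. Next I'll fit the mat edges with subpixel precision.

```bash
cat > mat.py <<'E'
from m import *
def w(n,p,h=.001):
    c=robot.calibration(n);T=c['T'];f=192/np.tan(np.radians(c['vfov'])/2);p=np.asarray(p,float)
    d=np.c_[(p[:,0]-c['cx'])/f,(p[:,1]-c['cy'])/f,np.ones(len(p))]@T[:3,:3].T
    return T[:3,3]+d*((h-T[2,3])/d[:,2])[:,None]
if __name__=='__main__':
  # edge seeds in crop px (a: offset 190,120 ; b: offset 240,180; /5)
  for n,off,seeds in(('top',(190,120),dict(L=((193,345),(205,245)),R=((328,360),(337,250)),near=((202,361),(317,370)))),('side',(240,180),dict(L=((100,150),(215,150)),R=((103,258),(220,257)),near=((88,160),(90,248))))):
    im=np.load(n+'1.npz')['im'].astype(np.float32); s=cv2.GaussianBlur(im.max(-1)-im.min(-1),(0,0),.7)
    for k,(p,q) in seeds.items():
        p=np.array(p)/5+off-.4; q=np.array(q)/5+off-.4; t=(q-p)/np.linalg.norm(q-p); nn=np.array([-t[1],t[0]]); P=[]
        for a in np.linspace(0,1,25):
            o=np.arange(-4,4.01,.1); x=p+(q-p)*a+o[:,None]*nn
            v=cv2.remap(s,x[:,0].astype(np.float32),x[:,1].astype(np.float32),1)[:,0]
            g=np.abs(np.gradient(v)); P.append(x[0]+(o@g/g.sum()-o[0])*nn if 0 else x[np.argmax(cv2.GaussianBlur(g,(0,0),5))])
        W=w(n,P)[:,:2]
        vx,vy,x0,y0=cv2.fitLine(W.astype(np.float32),cv2.DIST_HUBER,0,1e-4,1e-4).ravel()
        ang=np.degrees(np.arctan(vy/vx)) if k!='near' else -np.degrees(np.arctan(vx/vy))
        print(n,k,round(ang,2),'y@.68' if k!='near' else 'x@.03', round(float(y0+vy/vx*(.68-x0) if k!='near' else x0+vx/vy*(.03-y0)),4))
  print(w('side',[[240+382/5-.4,180+222/5-.4]]))
E
python3 mat.py
```

```text
top L -4.46 y@.68 0.0752
top R -3.74 y@.68 -0.0123
top near -4.19 x@.03 0.6239
side L -4.14 y@.68 0.0763
side R -3.25 y@.68 -0.0123
side near -3.07 x@.03 0.6231
[[0.8028568  0.00451244 0.001     ]]
```

```bash
python3 -m handwheel '[[-0.4,1,0,0,0,-1,85],[-0.8,2,0.3,0,0,-2,85],[-1.2,3,0.6,0,0,-3,85],[-1.6,4,1,0,0,-4,85],[-2,5,1.5,0,0,-5,85],[-2.3,5.7,2,0,0,-6,85],[-2.68,6.39,2.3,0,0,-7,85],[-2.68,6.39,2.5,0,0,-8,85],[-2.68,6.39,2.72,0,0,-8.41,85],[-2.68,6.39,2.72,0,0,-8.41,85],[-2.68,6.39,2.72,0,0,-8.41,85]]'; python3 go.py .4352 -.3172 .005 62.7
```

```text
time_s: 7.9
tool_pos: [0.4376, -0.3146, 0.0996]
eef_rot: [[0.457, 0.889, 0.0], [0.889, -0.457, -0.0], [-0.0, 0.001, -1.0]]
force: [0.3, 0.5, -0.4]
opening: 0.993
grasp_force: 0.0
[-1.340e-01 -4.100e-02  3.784e+00  4.000e-03  1.000e-03  1.300e-02] mm 95 t 7.9
```

```bash
python3 -m handwheel '[[-0.13,-0.04,1.2,0,0,0,85],[-0.13,-0.04,2.4,0,0,0,85],[-0.13,-0.04,3.2,0,0,0,85],[-0.13,-0.04,3.6,0,0,0,85],[-0.13,-0.04,3.75,0,0,0,85],[-0.13,-0.04,3.75,0,0,0,74],[-0.13,-0.04,3.75,0,0,0,70],[-0.13,-0.04,3.75,0,0,0,66],[-0.13,-0.04,3.75,0,0,0,60],[-0.13,-0.04,3.75,0,0,0,50],[-0.13,-0.04,3.75,0,0,0,50],[-0.13,-0.04,3.75,0,0,0,50]]'
```

```text
time_s: 9.1
tool_pos: [0.4348, -0.3174, 0.0068]
eef_rot: [[0.456, 0.89, 0.001], [0.89, -0.456, -0.001], [-0.0, 0.001, -1.0]]
force: [-3.1, 3.0, 14.7]
opening: 0.719
grasp_force: 61.4
```

```bash
python3 -m handwheel '[[0,0,-0.1,0,0,0,50],[0,0,-0.4,0,0,0,50],[0,0,-1,0,0,0,50],[0,0,-1.6,0,0,0,50],[0,0,-1.8,0,0,0,50],[0,0,-1.8,0,0,0,50]]';python3 go.py .5362 .0420 .0525 -4.1
```

```text
time_s: 9.7
tool_pos: [0.435, -0.3176, 0.051]
eef_rot: [[0.456, 0.89, 0.001], [0.89, -0.456, -0.001], [-0.0, 0.001, -1.0]]
force: [-0.5, 0.6, -3.6]
opening: 0.715
grasp_force: 66.2
[ 1.4648e+01 -2.9540e+00 -7.0000e-02  1.1000e-02 -3.0000e-03  8.3730e+00] mm 374 t 9.7
```

```bash
python3 -m handwheel '[[0.3,-0.06,0,0,0,0.2,50],[0.9,-0.2,0,0,0,0.6,50],[1.8,-0.4,0,0,0,1.1,50],[2.9,-0.6,0,0,0,1.7,50],[4.1,-0.8,0,0,0,2.4,50],[5.3,-1.1,0,0,0,3.1,50],[6.6,-1.35,0,0,0,3.8,50],[7.9,-1.6,0,0,0,4.5,50],[9.2,-1.9,0,0,0,5.2,50],[10.5,-2.1,0,0,0,6,50],[11.7,-2.35,0,0,0,6.7,50],[12.8,-2.6,0,0,0,7.3,50],[13.7,-2.75,0,0,0,7.8,50],[14.3,-2.9,0,0,0,8.15,50],[14.6,-2.95,0,0,0,8.35,50],[14.65,-2.95,0,0,0,8.37,50],[14.65,-2.95,0,0,0,8.37,50]]'; python3 go.py .5362 .0420 .008 -4.1
python3 - <<'E'
from m import *
im,W=cloud('side'); save(im,'c.png'); p=W[near(W,[.536,.042],.1)&(W[...,2]>.045)&(W[...,2]<.08)]
print(box(near(W,[.536,.042],.11)&(W[...,2]>.05)&(W[...,2]<.075),W))
E
```

```text
time_s: 11.4
tool_pos: [0.5358, 0.0422, 0.0498]
eef_rot: [[0.998, -0.07, -0.001], [-0.07, -0.998, -0.0], [-0.001, 0.0, -1.0]]
force: [0.1, -0.0, -4.1]
opening: 0.714
grasp_force: 66.2
[1.700e-02 8.000e-03 1.671e+00 1.000e-03 6.000e-03 1.100e-02] mm 42 t 11.4
(array([537. ,  35.2]), array([ 79.8, 159.9]), 87.9, 791, array([0.5373, 0.0351, 0.0588]))
```

View pics/c.png

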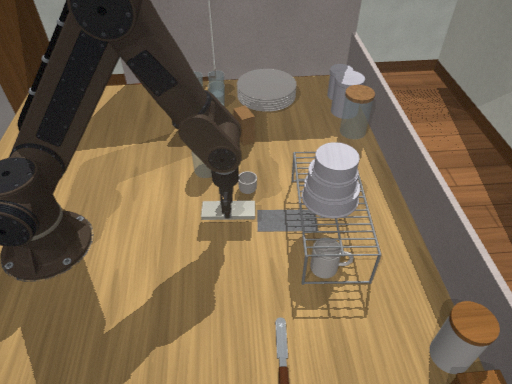

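The side view shows the slab held level at (228,210), in line with and just in front of the mat at (258–316, 221). I'll lower it gently.

```bash
python3 -m handwheel '[[0.01,0,0.3,0,0,0,50],[0.02,0,0.8,0,0,0,50],[0.02,0,1.2,0,0,0,50],[0.02,0,1.45,0,0,0,50],[0.02,0,1.57,0,0,0,50],[0.02,0,1.61,0,0,0,50],[0.02,0,1.64,0,0,0,50],[0.02,0,1.66,0,0,0,50],[0.02,0,1.68,0,0,0,50],[0.02,0,1.68,0,0,0,50]]'
```

```text
time_s: 12.45
tool_pos: [0.5366, 0.0422, 0.0084]
eef_rot: [[0.997, -0.071, 0.0], [-0.071, -0.997, -0.0], [0.0, 0.0, -1.0]]
force: [0.7, 0.2, -3.8]
opening: 0.718
grasp_force: 66.2
```

```bash
python3 -m handwheel '[[0,0,0.02,0,0,0,50],[0,0,0.04,0,0,0,50],[0,0,0.06,0,0,0,50],[0,0,0.06,0,0,0,50]]'
```

```text
time_s: 12.85
tool_pos: [0.5366, 0.0422, 0.007]
eef_rot: [[0.997, -0.071, 0.0], [-0.071, -0.997, -0.0], [0.0, 0.0, -1.0]]
force: [-1.4, 0.0, 1.4]
opening: 0.716
grasp_force: 66.9
```

```bash
python3 -m handwheel '[[0,0,0,0,0,0,66],[0,0,0,0,0,0,72],[0,0,0,0,0,0,85],[0,0,-0.3,0,0,0,85],[0,0,-1.2,0,0,0,85],[0,0,-2,0,0,0,85],[-0.8,0,-2,0,0,0,85],[-2.2,0,-2,0,0,0,85],[-2.2,0,-2,0,0,0,85],[-2.2,0,-2,0,0,0,85]]'
python3 - <<'E'
from m import *
for n in('side','top'):
    im,W=cloud(n); m=near(W,[.536,.042],.1)&(W[...,2]>.011)&(W[...,2]<.022)
    print(n,box(m,W)); save(im,n+'2.png')
    p=W[m]; # long edges by x bins
    xs=np.arange(.47,.605,.012); e=[(x,np.percentile(p[abs(p[:,0]-x)<.006,1],[2,98])) for x in xs if (abs(p[:,0]-x)<.006).sum()>10]
    print([(round(x,3),np.round(v*1000,0).tolist()) for x,v in e]); print('front x',np.percentile(p[:,0],99.5))
E
python3 go.py .4813 .0459 .0068 -4.1
```

```text
time_s: 13.85
tool_pos: [0.4819, 0.0461, 0.0574]
eef_rot: [[0.997, -0.071, 0.001], [-0.071, -0.997, -0.0], [0.001, 0.0, -1.0]]
force: [-0.1, 0.4, -0.5]
opening: 1.0
grasp_force: 0.0
side (array([538.7,  41.3]), array([ 70.5, 159.1]), 86.2, 807, array([0.5441, 0.0369, 0.0161]))
[(np.float64(0.47), [12.0, 46.0]), (np.float64(0.482), [12.0, 71.0]), (np.float64(0.494), [11.0, 74.0]), (np.float64(0.506), [10.0, 70.0]), (np.float64(0.518), [12.0, 75.0]), (np.float64(0.53), [9.0, 72.0]), (np.float64(0.542), [7.0, 74.0]), (np.float64(0.554), [8.0, 72.0]), (np.float64(0.566), [5.0, 68.0]), (np.float64(0.578), [6.0, 68.0]), (np.float64(0.59), [3.0, 66.0]), (np.float64(0.602), [5.0, 66.0])]
front x 0.618779909145483
top (array([572.7,  38.9]), array([63.8, 94. ]), 86.1, 518, array([0.5725, 0.0395, 0.0156]))
[(np.float64(0.53), [12.0, 72.0]), (np.float64(0.542), [14.0, 72.0]), (np.float64(0.554), [9.0, 69.0]), (np.float64(0.566), [9.0, 70.0]), (np.float64(0.578), [8.0, 70.0]), (np.float64(0.59), [8.0, 67.0]), (np.float64(0.602), [10.0, 67.0])]
front x 0.6199436632507609
[-6.200e-02  9.000e-03  2.013e+00  0.000e+00 -1.100e-02  2.000e-03] mm 50 t 13.95
```

```bash
python3 -m handwheel '[[-0.05,0,0.8,0,0,0,85],[-0.05,0,1.5,0,0,0,85],[-0.05,0,1.85,0,0,0,85],[-0.05,0,1.93,0,0,0,85],[-0.05,0,1.93,0,0,0,74],[-0.05,0,1.93,0,0,0,70],[-0.05,0,1.93,0,0,0,66],[-0.05,0,1.92,0,0,0,60],[-0.05,0,1.92,0,0,0,50],[-0.05,0,1.92,0,0,0,50],[-0.05,0,1.92,0,0,0,50]]'
```

```text
time_s: 15.05
tool_pos: [0.4809, 0.0462, 0.0101]
eef_rot: [[0.997, -0.071, 0.002], [-0.071, -0.997, -0.0], [0.002, 0.0, -1.0]]
force: [-3.5, -0.8, 17.2]
opening: 0.694
grasp_force: 60.4
```

```bash
python3 -m handwheel '[[0,0,-0.03,0,0,0,50],[0,0,-0.03,0,0,0,50]]'; python3 -m handwheel '[[0.1,0,0,0,0,0,50],[0.25,0,0,0,0,0,50],[0.4,0,0,0,0,0,50],[0.5,0,0,0,0,0,50]]'
```

```text
time_s: 15.25
tool_pos: [0.481, 0.0467, 0.0127]
eef_rot: [[0.997, -0.071, 0.003], [-0.071, -0.997, 0.0], [0.003, -0.0, -1.0]]
force: [-7.5, 10.2, 48.0]
opening: 0.591
grasp_force: 24.0
time_s: 15.65
tool_pos: [0.4814, 0.0468, 0.0125]
eef_rot: [[0.997, -0.07, -0.023], [-0.07, -0.998, 0.001], [-0.023, 0.0, -1.0]]
force: [-62.3, 10.0, 96.6]
opening: 0.589
grasp_force: 48.2
```

```bash
python3 -m handwheel '[[-0.5,0,-0.1,0,0,0,50],[-0.5,0,-0.3,0,0,0,50],[-0.5,0,-1.5,0,0,0,85],[-0.5,0,-2,0,0,0,85],[-0.5,0,-2,0,0,0,85]]'
python3 - <<'E'
from m import *
for n in('side',):
    im,W=cloud(n); m=near(W,[.538,.042],.1)&(W[...,2]>.009)&(W[...,2]<.024)
    print(n,box(m,W)); save(im,n+'3.png')
    p=W[m]; print('front x',np.percentile(p[:,0],99.5),'z',np.nanmedian(p[:,2]))
    for a in (.5,.56,.6): print(np.percentile(p[abs(p[:,0]-a)<.008][:,1:],[3,97],axis=0).round(4).tolist())
E
python3 go.py .4813 .0459 .0055 -4.1
```

```text
time_s: 16.15
tool_pos: [0.4818, 0.0461, 0.0612]
eef_rot: [[0.997, -0.071, 0.004], [-0.071, -0.997, -0.0], [0.004, -0.0, -1.0]]
force: [0.1, 0.4, -0.7]
opening: 0.996
grasp_force: 0.0
side (array([538.6,  39.1]), array([ 69.6, 159.9]), 87.0, 840, array([0.5434, 0.0359, 0.0159]))
front x 0.6184451519857312 z 0.01610186947526865
[[0.0111, 0.0108], [0.0703, 0.0194]]
[[0.0084, 0.0115], [0.0704, 0.019]]
[[0.0036, 0.0109], [0.0671, 0.0199]]
[-4.000e-03  8.000e-03  2.187e+00  0.000e+00 -1.700e-02  2.000e-03] mm 55 t 16.2
```

The fingertips ride up when open, so that grip was too high and slipped off the slab's top edge. The slab hasn't moved, so I'll regrip lower.

```bash
python3 -m handwheel '[[0,0,0.8,0,0,0,85],[0,0,1.6,0,0,0,85],[0,0,2.1,0,0,0,85],[0,0,2.3,0,0,0,85],[0,0,2.36,0,0,0,85],[0,0,2.36,0,0,0,85]]';  python3 -m handwheel '[[0,0,0,0,0,0,74],[0,0,0,0,0,0,70],[0,0,0,0,0,0,67],[0,0,0,0,0,0,64],[0,0,0,0,0,0,60],[0,0,0,0,0,0,50],[0,0,0,0,0,0,50]]'
```

```text
time_s: 16.8
tool_pos: [0.4806, 0.0462, 0.0006]
eef_rot: [[0.997, -0.071, -0.0], [-0.071, -0.997, -0.0], [-0.0, 0.0, -1.0]]
force: [-0.6, -0.7, -0.2]
opening: 0.995
grasp_force: 0.0
time_s: 17.5
tool_pos: [0.4806, 0.0461, 0.0013]
eef_rot: [[0.997, -0.071, 0.001], [-0.071, -0.997, -0.0], [0.001, 0.0, -1.0]]
force: [-2.1, -0.2, 12.8]
opening: 0.726
grasp_force: 63.1
```

```bash
python3 -m handwheel '[[0,0,-0.02,0,0,0,50],[0,0,-0.02,0,0,0,50]]'; python3 -m handwheel '[[0.1,0,0,0,0,0,50],[0.25,0,0,0,0,0,50],[0.4,0,0,0,0,0,50],[0.5,0,0,0,0,0,50]]'
```

```text
time_s: 17.7
tool_pos: [0.4806, 0.0461, 0.0013]
eef_rot: [[0.997, -0.071, 0.001], [-0.071, -0.997, -0.0], [0.001, 0.0, -1.0]]
force: [-1.0, 0.3, 6.9]
opening: 0.725
grasp_force: 66.5
time_s: 18.1
tool_pos: [0.4905, 0.0456, 0.0013]
eef_rot: [[0.997, -0.071, -0.005], [-0.071, -0.997, 0.0], [-0.005, 0.0, -1.0]]
force: [-12.1, -0.4, 17.3]
opening: 0.73
grasp_force: 67.5
```

```bash
python3 -m handwheel '[[0.1,0,-0.015,0,0,0,50],[0.25,0,-0.02,0,0,0,50],[0.4,0,-0.02,0,0,0,50],[0.5,0,-0.02,0,0,0,50]]'
```

```text
time_s: 18.5
tool_pos: [0.5056, 0.0444, 0.0014]
eef_rot: [[0.997, -0.071, -0.0], [-0.071, -0.997, -0.0], [-0.0, 0.0, -1.0]]
force: [-3.0, 1.3, 1.8]
opening: 0.727
grasp_force: 65.8
```

```bash
python3 -m handwheel '[[0.1,0,0,0,0,0,50],[0.3,0,0,0,0,0,50],[0.6,0,0,0,0,0,50],[0.95,0,0,0,0,0,50],[1.35,0,0,0,0,0,50],[1.75,0,0,0,0,0,50],[2.15,0,0,0,0,0,50],[2.55,0,0,0,0,0,50],[2.95,0,0,0,0,0,50],[3.35,0,0,0,0,0,50],[3.75,0,0,0,0,0,50],[4.1,0,0,0,0,0,50],[4.4,0,0,0,0,0,50],[4.6,0,0,0,0,0,50],[4.7,0,0,0,0,0,50],[4.7,0,0,0,0,0,50]]'
python3 - <<'E'
from m import *
for n in('side','top'):
    im,W=cloud(n); save(im,n+'4.png'); m=near(W,[.60,.038],.1)&(W[...,0]<.72)&(W[...,2]>.011)&(W[...,2]<.024)
    p=W[m]; print(n,'rear x',np.percentile(p[:,0],[.5,1]),'z',np.nanmedian(p[:,2]))
    P=[]
    for a in np.arange(.6,.7,.01):
        q=p[abs(p[:,0]-a)<.005][:,1]
        if len(q)>5: P.append((a,*np.percentile(q,[2,98])))
    P=np.array(P); print(np.round(P,3).tolist())
    for k in(1,2): b=np.polyfit(P[:,0],P[:,k],1); print(np.degrees(np.arctan(b[0])),np.polyval(b,.68))
E
python3 go.py .6578 .0333 .0014 -4.1
```

```text
time_s: 20.1
tool_pos: [0.623, 0.036, 0.0015]
eef_rot: [[0.997, -0.071, 0.001], [-0.071, -0.997, -0.0], [0.001, 0.0, -1.0]]
force: [1.2, 0.5, -2.7]
opening: 0.728
grasp_force: 65.6
side rear x [0.60040244 0.60090618] z 0.01629268759402802
[[0.6, 0.002, 0.065], [0.61, -0.003, 0.061], [0.62, -0.012, 0.068], [0.63, -0.01, 0.064], [0.64, 0.002, 0.056], [0.65, 0.001, 0.061], [0.66, 0.0, 0.061], [0.67, -0.0, 0.06], [0.68, -0.002, 0.06], [0.69, -0.0, 0.059]]
2.6008736671829658 -0.0004865168711915488
-3.582259226698333 0.05932209320485923
top rear x [0.69368809 0.69370218] z 0.015470618375888368
[[0.69, 0.009, 0.033]]
0.3866007193191741 0.009244154246684438
1.3849107336835358 0.033121066016686074
[ 1.41e+00  1.10e-02  8.00e-03  1.00e-03 -3.00e-03  3.00e-03] mm 35 t 20.2<stdin>:10: RankWarning: Polyfit may be poorly conditioned
<stdin>:10: RankWarning: Polyfit may be poorly conditioned
```

```bash
python3 -m handwheel '[[0,0,0.02,0,0,0,50],[0.1,0,0.03,0,0,0,50],[0.3,0,0.03,0,0,0,50],[0.55,0,0.03,0,0,0,50],[0.85,0,0.03,0,0,0,50],[1.1,0,0.03,0,0,0,50],[1.3,0,0.03,0,0,0,50],[1.39,0,0.03,0,0,0,50],[1.4,0,0.03,0,0,0,50],[1.4,0,0.03,0,0,0,50]]'
```

```text
time_s: 21.2
tool_pos: [0.6568, 0.0337, 0.0014]
eef_rot: [[0.997, -0.071, -0.001], [-0.071, -0.997, 0.0], [-0.001, 0.0, -1.0]]
force: [-5.5, 1.0, 7.5]
opening: 0.728
grasp_force: 66.6
```

```bash
python3 -m handwheel '[[0,0,0,0,0,0,66],[0,0,0,0,0,0,72],[0,0,0,0,0,0,85],[0,0,0,0,0,0,85],[0,0,-0.4,0,0,0,85],[0,0,-1.5,0,0,0,85],[-0.3,0,-3,0,0,0,85],[-1.5,0,-4.5,0,0,0,85],[-2.5,-2,-5,0,0,0,85],[-2.5,-4,-5,0,0,0,85],[-2.5,-6,-5,0,0,0,85],[-2.5,-6,-5,0,0,0,85],[-2.5,-6,-5,0,0,0,85]]'
python3 - <<'E'
from m import *
for n in('side','top'):
    im,W=cloud(n); np.savez(n+'5.npz',im=im,W=W); save(im,n+'5.png')
    m=near(W,[.68,.035],.075)&(W[...,0]<.735)&(W[...,2]>.011)&(W[...,2]<.024)
    p=W[m]; print(n,'rear x',np.percentile(p[:,0],[.5,1]),'z',np.nanmedian(p[:,2]))
    P=[]
    for a in np.arange(.645,.73,.008):
        q=p[abs(p[:,0]-a)<.005][:,1]
        if len(q)>5: P.append((a,*np.percentile(q,[2,98])))
    P=np.array(P); print(np.round(P,3).tolist())
    for k in(1,2): b=np.polyfit(P[:,0],P[:,k],1); print(np.degrees(np.arctan(b[0])),np.polyval(b,.68))
    print('ram',box(near(W,[.604,.181],.06)&(W[...,2]>.038)&(W[...,2]<.06),W))
a=cv2.resize(np.load('top5.npz')['im'][120:210,190:300],None,fx=5,fy=5,interpolation=2)
b=cv2.resize(np.load('side5.npz')['im'][180:270,240:350],None,fx=5,fy=5,interpolation=2)
save(np.hstack([a[:,60:400],b[:450,50:500]]),'d.png')
E
python3 go.py .604 .1815 .0145 -4.1
```

```text
time_s: 22.5
tool_pos: [0.6056, 0.189, 0.1263]
eef_rot: [[0.998, -0.069, 0.001], [-0.069, -0.998, -0.0], [0.001, 0.0, -1.0]]
force: [-0.6, -0.7, 0.4]
opening: 0.994
grasp_force: 0.0
side rear x [0.63415147 0.63505481] z 0.016169744830239585
[[0.645, 0.002, 0.062], [0.653, -0.001, 0.061], [0.661, -0.001, 0.061], [0.669, -0.002, 0.058], [0.677, -0.001, 0.058], [0.685, -0.002, 0.058], [0.693, -0.002, 0.059], [0.701, -0.003, 0.058], [0.709, -0.002, 0.058], [0.717, -0.005, 0.056], [0.725, -0.003, 0.055]]
-2.957278905072972 -0.0014041278814060296
-4.07604316693646 0.05898922496379584
ram (array([604.7, 179.4]), array([62. , 63.3]), 38.0, 119, array([0.6034, 0.1799, 0.0449]))
top rear x [0.6364199  0.63658745] z 0.015617927540144017
[[0.645, 0.005, 0.065], [0.653, 0.002, 0.065], [0.661, 0.002, 0.062], [0.669, 0.002, 0.062], [0.677, 0.002, 0.063], [0.685, -0.0, 0.063], [0.693, 0.002, 0.06], [0.701, -0.0, 0.06], [0.709, -0.0, 0.06], [0.717, -0.0, 0.06], [0.725, -0.003, 0.057]]
-3.962313058332224 0.0012954580749287015
-4.7569773937568245 0.06193386443101318
ram (array([0., 0.]), array([0., 0.]), 0.0, 0, array([nan, nan, nan]))
[-5.400e-02  2.180e-01  4.457e+00  2.000e-03  1.000e-03  2.000e-03] mm 112 t 22.6m.py:3: RuntimeWarning: Mean of empty slice.
  p=W[m][:,:2].astype(np.float32); (c,s,a)=cv2.minAreaRect(p*1000); return np.round(c,1),np.round(s,1),round(a,1),len(p),np.round(W[m].mean(0),4)
  ret = um.true_divide(
```

View pics/d.png

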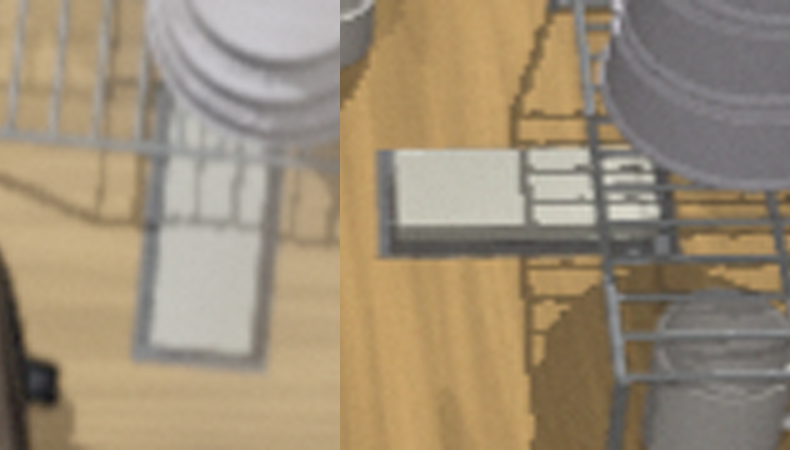

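The crops show the slab squarely on the mat with an even grey border all round. The ramekin comes next.

```bash
python3 -m handwheel '[[-0.01,0.2,0.8,0,0,0,85],[-0.01,0.2,2,0,0,0,85],[-0.01,0.2,3.2,0,0,0,85],[-0.01,0.2,4,0,0,0,85],[-0.01,0.2,4.4,0,0,0,85],[-0.01,0.2,4.5,0,0,0,85],[-0.01,0.2,4.5,0,0,0,74],[-0.01,0.2,4.5,0,0,0,70],[-0.01,0.2,4.5,0,0,0,67],[-0.01,0.2,4.5,0,0,0,64],[-0.01,0.2,4.5,0,0,0,60],[-0.01,0.2,4.5,0,0,0,50],[-0.01,0.2,4.5,0,0,0,50]]'; python3 -m handwheel '[[0,0,-0.02,0,0,0,50],[0,0,-0.06,0,0,0,50],[0,0,-0.4,0,0,0,50],[0,0,-1.2,0,0,0,50],[0,0,-1.8,0,0,0,50],[0,0,-2,0,0,0,50],[0,0,-2,0,0,0,50]]'; python3 go.py .6698 .0324 .0635 -4.1
python3 - <<'E'
from m import *
im,W=cloud('side'); p=W[near(W,[.605,.182],.05)&(W[...,1]<.18)&(W[...,2]>.04)&(W[...,2]<.11)]
print(np.percentile(p[:,2],[1,50,99]),box(near(W,[.605,.182],.045)&(W[...,2]>.085)&(W[...,2]<.103),W))
E
```

```text
time_s: 23.9
tool_pos: [0.6057, 0.1826, 0.0149]
eef_rot: [[0.997, -0.071, 0.002], [-0.071, -0.997, 0.0], [0.002, -0.0, -1.0]]
force: [-3.2, -3.2, 13.1]
opening: 0.732
grasp_force: 62.7
time_s: 24.6
tool_pos: [0.6055, 0.1828, 0.0642]
eef_rot: [[0.997, -0.071, 0.002], [-0.071, -0.997, 0.0], [0.002, -0.0, -1.0]]
force: [0.4, -0.4, -2.3]
opening: 0.732
grasp_force: 66.0
[ 2.992e+00  5.817e+00  3.000e-02 -2.000e-03 -1.100e-02  3.000e-03] mm 164 t 24.6
[0.05099723 0.07988144 0.09954876] (array([603.9, 179.2]), array([69.3, 61.4]), 51.9, 98, array([0.6026, 0.1704, 0.0934]))
```

```bash
python3 -m handwheel '[[0.15,0.3,0,0,0,0,50],[0.5,0.95,0,0,0,0,50],[0.95,1.85,0,0,0,0,50],[1.45,2.85,0,0,0,0,50],[1.95,3.85,0,0,0,0,50],[2.4,4.7,0,0,0,0,50],[2.75,5.35,0,0,0,0,50],[2.93,5.7,0,0,0,0,50],[2.99,5.8,0,0,0,0,50],[2.99,5.81,0.3,0,0,0,50],[2.99,5.81,0.7,0,0,0,50],[2.99,5.81,1,0,0,0,50],[2.99,5.81,1.14,0,0,0,50],[2.99,5.81,1.18,0,0,0,50],[2.99,5.81,1.2,0,0,0,50],[2.99,5.81,1.22,0,0,0,50],[2.99,5.81,1.22,0,0,0,50]]'
```

```text
time_s: 26.35
tool_pos: [0.6696, 0.0325, 0.033]
eef_rot: [[0.997, -0.071, 0.0], [-0.071, -0.997, -0.0], [0.0, 0.0, -1.0]]
force: [0.5, -0.8, -2.8]
opening: 0.727
grasp_force: 65.9
```

```bash
python3 -m handwheel '[[0,0,0.02,0,0,0,50],[0,0,0.03,0,0,0,50],[0,0,0.03,0,0,0,50]]'
```

```text
time_s: 26.65
tool_pos: [0.6695, 0.0324, 0.0321]
eef_rot: [[0.997, -0.071, 0.0], [-0.071, -0.997, -0.0], [0.0, 0.0, -1.0]]
force: [-0.2, -0.2, -1.6]
opening: 0.726
grasp_force: 65.9
```

```bash
python3 -m handwheel '[[0,0,0.02,0,0,0,50],[0,0,0.03,0,0,0,50],[0,0,0.03,0,0,0,50]]'
```

```text
time_s: 26.95
tool_pos: [0.6694, 0.0325, 0.0312]
eef_rot: [[0.997, -0.071, -0.0], [-0.071, -0.997, -0.0], [-0.0, 0.0, -1.0]]
force: [-0.0, -0.2, -2.0]
opening: 0.729
grasp_force: 65.9
```

```bash
python3 -m handwheel '[[0,0,0.02,0,0,0,50],[0,0,0.03,0,0,0,50],[0,0,0.03,0,0,0,50]]'
```

```text
time_s: 27.25
tool_pos: [0.6695, 0.0324, 0.031]
eef_rot: [[0.997, -0.071, 0.0], [-0.071, -0.997, -0.0], [0.0, 0.0, -1.0]]
force: [-3.5, -0.1, 4.5]
opening: 0.727
grasp_force: 66.5
```

In contact, with a light force. I'll release, retreat and check.

```bash
python3 -m handwheel '[[0,0,0,0,0,0,65],[0,0,0,0,0,0,69],[0,0,0,0,0,0,74],[0,0,0,0,0,0,85],[0,0,0,0,0,0,85],[0,0,-0.4,0,0,0,85],[0,0,-1.4,0,0,0,85],[0,0,-3,0,0,0,85],[-1,0,-5,0,0,0,85],[-2.5,1,-6,0,0,0,85],[-4,3,-6,0,0,0,85],[-5,5,-6,0,0,0,85],[-5,7,-6,0,0,0,85],[-5,9,-6,0,0,0,85],[-5,9,-6,0,0,0,85],[-5,9,-6,0,0,0,85]]'
python3 - <<'E'
from m import *
for n in('side','top'):
    im,W=cloud(n); save(im,n+'6.png')
    m=near(W,[.67,.032],.06)
    print('ram',box(m&(W[...,2]>.056)&(W[...,2]<.075),W), np.percentile(W[m&(W[...,2]>.05)&(W[...,2]<.08)][:,2],95))
    p=W[near(W,[.68,.035],.075)&(W[...,0]<.735)&(W[...,2]>.011)&(W[...,2]<.022)]; print('rear',np.percentile(p[:,0],.5))
    if n=='side': b=im
    else: t=im
save(np.hstack([cv2.resize(t[100:220,180:300],None,fx=3.3,fy=3.3,interpolation=2),cv2.resize(b[160:280,230:350],None,fx=3.3,fy=3.3,interpolation=2)]),'e.png')
E
```

```text
time_s: 28.85
tool_pos: [0.5284, -0.1858, 0.1813]
eef_rot: [[0.997, -0.075, 0.001], [-0.075, -0.997, -0.001], [0.001, 0.001, -1.0]]
force: [1.2, -0.1, -0.5]
opening: 0.997
grasp_force: 0.0
ram (array([668.9,  31.6]), array([63.4, 60. ]), 84.7, 128, array([0.6689, 0.0314, 0.062 ])) 0.06649245923586959
rear 0.6337813012456517
ram (array([668.8,  31. ]), array([58.9, 61.5]), 1.2, 84, array([0.67  , 0.033 , 0.0625])) 0.06688256299236058
rear 0.6363484937726395
```

View pics/e.png

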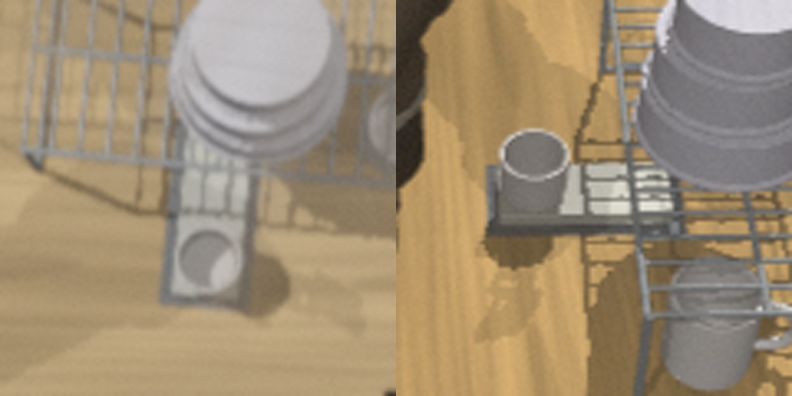

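The ramekin stands upright on the slab's outer end, the slab is centred on the mat, and nothing else has been disturbed.

```bash
python3 -c "
from bench import robot
print(robot.job_done())"
```

```text
the job is handed in; nothing more can be done
None
```

The job is handed in at about 29 s: the slab lies square on the mat under the riser with the ramekin upright on its outer end; my first regrip slipped off the slab (wrist force about 115 N, limit 120 N), then a lower grip held.

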